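# Clamp a relay in the test jig with its bayonet plunger

## Task

Clamp the black relay in the test jig, against the three brass contacts: push the jig's red knob forward along its slot to the end, then push it over to the side and down, right to the end of the side leg of the L-shaped slot, so that the sprung plunger stays locked when you let go. Only push the knob, gently, with the fingertips or the outside of the fingers, and do not pinch it; do not touch the relay itself, and leave the things around the jig where they are.

Things in the scene. Friction and masses are not known exactly. Their poses are not given: they have to be found in the camera images.
- jig: test jig fixed on the bench, aluminium base 206x84x12 mm, origin under its centre; its +x is the push direction, +y to the left of it. Toward -x a steel barrel (x -95 to -15 mm, radius 16, axis at z 31) with an L-shaped slot on top; toward +x two guide rails (x 2 to 62, inner faces at y +-16.5, top at z 28) for the relay. Barrel and rails never move
- contact_block: black contact block 26x58x36 mm at the +x end of the jig, fixed to it (origin and axes are the jig's); on its -x face, at jig x = 64 mm, three brass contacts whose tips stand at x = 62 mm; two round sockets on top up to z 57 mm
- relay: loose black relay, 30x30x34 mm, 50 g, standing between the rails in front of the plunger's pad, its three gold pads toward the contacts (its own x axis along the jig's -x), 11 to 27 mm short of them; origin under its centre (on the jig's base, 12 mm up). Its centre is at jig x = 47 mm when it touches the contacts
- red_knob: steel stem 8 mm thick with a red ball, 25 mm across, at its end; it stands out of the slot on the barrel. Origin on the barrel's axis, its z along the stem to the ball, its x along the jig's +x
- knob_centre (a point): centre of the red ball, 65 mm from the barrel's axis: at the start at jig x = -72 mm, y = 0, z = 96 mm. It moves with joint plunger along the jig's +x, then with joint handle on an arc about the barrel's axis toward the jig's -y and down
- plunger (a joint): forward travel of plunger and knob, m. 0 = back (start), 0.038 = front end of the slot. The long leg of the slot keeps the stem upright; only beyond 0.034 is it open to the side. A spring pushes back with 3 N at 0 and 5 N at the front, the relay's sprung pad adds up to 4 N; let go in the long leg and it returns to 0; turned into the side leg it rests at 0.034
- handle (a joint): turn of the knob about the barrel's axis, rad. 0 = upright, 1.25 = end of the side leg (ball at jig y = -62 mm, z = 51 mm). Turning needs about 0.05 Nm; it stays where it is left, but while plunger is below 0.034 the slot holds it at 0
- spare_relay: second black relay, 30x30x34 mm, loose on the bench left of the jig, not to be moved; origin under its centre
- capacitor: blue capacitor 25x58x25 mm lying loose left of the jig, not to be moved; origin under its centre
- screwdriver: yellow screwdriver 165x26x31 mm lying loose on the bench to the right of the jig, not to be moved; origin under its centre
- reel: reel of solder, 54 mm across, 38 mm high, loose on the bench right of the jig, not to be moved; origin under its centre
Things that resemble listed ones, but are neither listed nor needed, are in the scene too. Leave any white look-alike of the relay alone.

How it is judged (in metres and radians):
On the way, in this order (a step that is already met when the one before it is completed fails the run):
1. the knob is pushed forward along the long leg, stem upright (value of joint plunger above 0.02 m and value of joint handle below 0.3 rad), for 0.02 s.
2. the knob is turned down in the side leg with the plunger forward (value of joint plunger above 0.031 m and value of joint handle above 1 rad), for 0.2 s.
At the end, for the whole second after the job is handed in: The plunger stays locked forward (past 31 mm) with the knob turned at least 1.0 rad into the side leg, and the relay stands upright between the rails, within 1.5 mm of the contacts and pressed on them with over 0.5 N, at rest (all of step 2 and velocity of joint plunger below 0.01 m/s and x of relay in the frame of jig above 0.0455 m and z of relay in the frame of jig below 0.015 m and angle between relay's own z axis and vertical below 0.1 rad and contact force between relay and contact_block above 0.5 N and linear speed of relay below 0.01 m/s); the robot touches nothing.
It fails at once if the relay is lifted (z of relay in the frame of jig above 0.02 m).
It fails at once if the fingers touch the relay (contact force between the fingers and relay above 1 N).
It fails at once if the knob is pinched, or pushed with over 35 N (contact force between the fingers and red_knob above 35 N).
It fails at once if a spare relay, capacitor, screwdriver or reel beside the jig is moved more than 15 mm (distance of any of spare_relay, capacitor, screwdriver, reel from where it was at the start of the episode above 0.015 m).
It also fails if it takes over 42 s, if anything falls off the work surface, if the arm or the gripper's body presses on something with over 40 N, if the wrist force passes 120 N, or if a joint passes its speed limit or range.

## Robot

A 6-joint arm with a two-finger parallel gripper is mounted at the origin on a cart in front of the work surface, level with it; the furniture and walls round the work are solid. World frame = base frame: x ahead of the robot, y to its left, z up, the work surface at z = 0. Lengths are in m, angles in degrees, forces in N, time in s.
With the tool pointing down it reaches from about 0.35 to 0.875 m from the base axis. Payload 4.2 kg.
Tool frame: the origin (TCP) lies on the centre line of the jaws, within the pads' length; the fingertips stand 25 mm ahead of it and the grasp point (between the pads) lies 6 mm ahead of it (finger_overhang is the distance from the TCP to the fingertips, in m); z points along the fingers, y is the line along which they close (so a half turn about z gives the same grasp; the last joint's range is limited). The gripper opens to 87 mm and grips with 3 to 60 N. Pads are 19 mm wide; open, the fingers measure 117 mm over their backs; the gripper's body (75 mm by 190 mm) begins 51 mm behind the grasp point.
Start: joints at [-52.334, 22.042, 0.453, 0, -68.411, -14.817], TCP at [0.243, -0.576, 0.248] pointing down, gripper open.
Joint ranges: [-179.83, 179.83], [-69.29, 118.12], [-61.27, 80.66], [-181.25, 117.63], [-171.15, -9.14], [-177.46, 177.46]. Speed limits (degrees/s): [159.86, 159.86, 180, 180, 180, 180].

## Interface

Orientations are given as a 3x3 rotation matrix whose columns are the frame's x, y, z axes.
In Python, from station import sense, capture, finish_job, spot_in, tip_of, finger_overhang gives the robot as it stands. The module is installed in compiled form; this text tells all that it offers.
- The arm moves only by the tool servo_tool, never from a script. Its arguments are lists of equal length, an entry for each row: "slide": the shift along the tool's x, y, z in m, a list of three; "spin": the turn about the tool's z in degrees; "grip": the closure, from 0 (fully open) to 1 (shut). A call has exactly 5 rows; each row is the pose to reach, as a shift and turn from the pose commanded when the call began, along the tool's axes at that moment; what a row does not reach only later rows make up. A row lasts 1/12 s, in which the tool goes at most 41.7 mm and 7.16 degrees, less where a joint would pass 70% of its speed; a pose out of reach is approached as far as the arm can. A call with a gripper value outside its range is refused whole. The fingers move at their own pace and stop on an object; the grip force is fixed at half the most. Time passes only in rows, so rows that repeat a pose let the fingers close, or fill a call up. It gives the time, the measured TCP pose, the force, the opening and the grip force at its end, in the units of the state.
- sense(): the state, without advancing time (a new reading comes with each control period).
- capture(name): name is "side" or "top"; returns a dict with "pixels" (400x640x3 uint8, blue, green, red), "depth" (400x640 float32, m along the optical axis (not along the pixel's ray), 0 where there is no reading), "fx", "fy", "cx", "cy" (pixels), "R" (3x3) and "t" (3): a world point X has camera coordinates R X + t. Camera axes: x right, y down, z forward; pixel columns grow to the right and rows downward; lengths in m; the calibration is good to about 2 mm. A picture is of the moment at which its call begins.
- finish_job(): hands the job in; it is judged then, once.
Trained networks look in the newest picture that a camera, given by its name, has taken for a name from the list of things; names that differ only in an ending like _2 or _b are one class to them, and where a whole thing is asked for, a point or a joint stands for the part that bears it (a point fixed in the world has none). Each returns a list of dicts, best first, with "conf" (0 to 1); they miss things now and then, are a little off and sometimes report something else, mostly with a low value. They report only what shows in the picture. A call takes as long as a camera call. They do not tell look-alikes from the thing itself.
- spot_in(thing, camera): "point" ([x, y, z] in m, in world coordinates, good to about 4 mm: the middle of the surface that is visible of it).
- tip_of(thing, camera): "point" ([x, y, z] in m, in world coordinates, good to about 4 mm: a listed point, or the origin of a listed thing).
The state is a dict: "time_s": time; "joints": joint angles; "joint_velocities": joint speeds; "effort": joint torques, N m; "tcp_pos": TCP position; "ee_rot": TCP orientation; "wrist_force": force on the tool from outside, world axes, zero at the start; "moment": the same for the moment, N m; "gripper_width": opening from 0.0 (shut) to 1.0 (fully open); "gripper_force": force on a finger pad.
Only numpy, scipy, OpenCV 4.12 (cv2) and the standard library are available. Lean on these libraries where they do the work, as an engineer would, in place of code of your own. Each camera call takes 0.05 s, during which the arm holds its last target. There are 200 camera calls.

## Working session

There is one attempt and no reset: what is moved stays moved. The work goes in short steps, Python scripts to look and compute and a tool call to move; the robot and the scene stay as the last step left them, time stands still between calls to the robot, and variables do not carry over. Pictures are saved under pics/ and viewed, at most 10 in all, crops included, and the job is handed in when it is done.

Besides the shell and the picture viewer there is one more tool, called after ">>>" as name(argument=value, ...), one argument or row to a line, values as JSON. servo_tool: Moves the arm, as the interface text tells. Its arguments: {"type":"object","properties":{"slide":{"type":"array"},"spin":{"type":"array"},"grip":{"type":"array"}},"required":["slide","spin","grip"]}

```bash
mkdir -p pics; python3 - <<'E'
from station import *
import cv2,numpy as np
s=sense();print(s['time_s'],s['tcp_pos'],np.round(s['ee_rot'],3).tolist(),finger_overhang)
for c in('side','top'):
    d=capture(c);cv2.imwrite(f'pics/{c}0.png',d['pixels']);print(c,np.round(-d['R'].T@d['t'],3))
    for n in('jig','contact_block','relay','red_knob','spare_relay','capacitor','screwdriver','reel'):
        print(n,[(np.round(r['point'],3).tolist(),round(r['conf'],2)) for r in tip_of(n,c)[:3]])
    print('kc',[(np.round(r['point'],3).tolist(),round(r['conf'],2)) for r in tip_of('knob_centre',c)[:3]])
    print('kspot',[(np.round(r['point'],3).tolist(),round(r['conf'],2)) for r in spot_in('red_knob',c)[:3]])
E
```

```text
0.0 [ 0.2425004  -0.57544601  0.24644878] [[-0.922, -0.388, -0.001], [-0.388, 0.922, 0.002], [0.0, 0.002, -1.0]] 0.025
side [0.278 1.032 0.48 ]
jig [([0.575, 0.362, 0.003], 0.64), ([0.597, 0.464, -0.001], 0.55), ([0.505, 0.371, 0.031], 0.33)]
contact_block []
relay [([0.606, 0.359, 0.013], 0.91), ([0.587, 0.248, 0.002], 0.79), ([0.508, 0.37, 0.031], 0.29)]
red_knob [([0.507, 0.376, 0.029], 0.72)]
spare_relay [([0.52, 0.461, 0.002], 0.96)]
capacitor [([0.594, 0.462, 0.001], 0.86)]
screwdriver [([0.524, 0.266, 0.0], 0.68)]
reel [([0.674, 0.247, 0.002], 0.64)]
kc [([0.504, 0.377, 0.093], 0.52)]
kspot [([0.505, 0.377, 0.094], 0.75), ([0.509, 0.377, 0.084], 0.5), ([0.485, 0.275, 0.017], 0.45)]
top [0.483 0.348 0.925]
jig [([0.579, 0.36, 0.0], 0.59)]
contact_block []
relay [([0.584, 0.245, 0.001], 0.65), ([0.61, 0.365, 0.015], 0.58)]
red_knob [([0.505, 0.371, 0.027], 0.57)]
spare_relay [([0.518, 0.456, -0.004], 0.71)]
capacitor [([0.592, 0.464, 0.004], 0.69)]
screwdriver [([0.526, 0.268, 0.004], 0.67)]
reel [([0.679, 0.248, -0.005], 0.65)]
kc [([0.594, 0.458, 0.004], 0.66), ([0.506, 0.37, 0.097], 0.63)]
kspot []
```

View pics/side0.png

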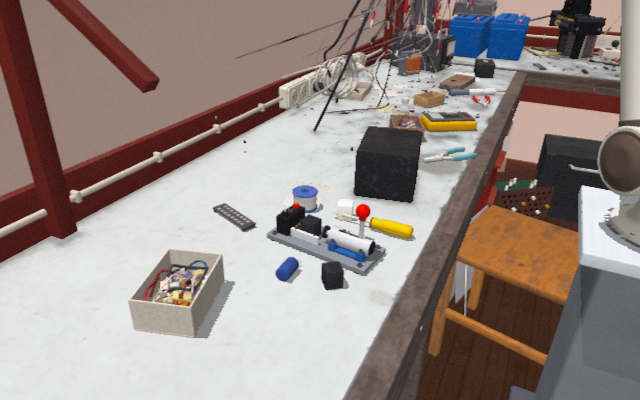

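View pics/top0.png

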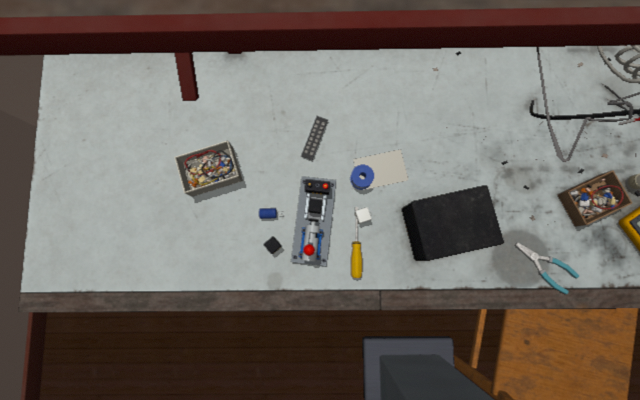

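The side view shows the red knob at (363,212), with the barrel, the relay (309,226) and the contact block to its left, plus a white look-alike at (345,207). In the top view the jig is at (314,222), the knob at (309,250) and the contacts' end at (318,187). A large black box stands to the right at (455,222). Next I'll measure the ball, the jig axis and the box height.

```bash
cat > h.py <<'E'
from station import *
import cv2,numpy as np
def cloud(d):
    v,u=np.mgrid[:400,:640];z=d['depth']
    P=np.stack([(u-d['cx'])/d['fx']*z,(v-d['cy'])/d['fy']*z,z],-1)
    W=(P-d['t'])@d['R']; W[z==0]=np.nan
    return W
def ball(d,near=None):
    W=cloud(d);p=d['pixels'].astype(int)
    m=(p[...,2]>120)&(p[...,1]<60)&(p[...,0]<60)&(W[...,2]>.03)&(W[...,2]<.125)&(abs(W[...,0]-.52)<.07)&(abs(W[...,1]-.35)<.09)
    n,l,s,c=cv2.connectedComponentsWithStats(m.astype(np.uint8))
    if n<2:return None
    k=1+np.argmax(s[1:,4]);q=W[l==k]
    # sphere of known radius: least squares on centre
    from scipy.optimize import least_squares
    C=-d['R'].T@d['t'];x0=np.median(q,0);x0=x0+.008*(x0-C)/np.linalg.norm(x0-C)
    r=least_squares(lambda x:np.linalg.norm(q-x,axis=1)-.0125,x0,loss='soft_l1',f_scale=.001)
    ray=cv2.moments((l==k).astype(np.uint8),True);u,v=ray['m10']/ray['m00'],ray['m01']/ray['m00']
    return r.x,len(q),(u,v)
E
python3 - <<'E'
from h import *
R=[]
for c in('side','top'):
    d=capture(c);b=ball(d);print(c,b)
    u,v=b[2];r=d['R'].T@np.array([(u-d['cx'])/d['fx'],(v-d['cy'])/d['fy'],1]);R.append((-d['R'].T@d['t'],r/np.linalg.norm(r)))
A=sum(np.eye(3)-np.outer(r,r) for _,r in R);bb=sum((np.eye(3)-np.outer(r,r))@o for o,r in R)
print('tri',np.linalg.solve(A,bb))
W=cloud(d)
X,Y,Z=W[...,0],W[...,1],W[...,2]
roi=(X>.44)&(X<.72)&(Y>.29)&(Y<.43)
q=W[roi&(Z>.006)&(Z<.07)][:,:2].astype(np.float32)
print('base rect',cv2.minAreaRect(q),len(q))
b=roi&(Z>.040)&(Z<.065)&(X>.62);print('block',np.nanmean(W[b],0),b.sum())
a=W[roi&(Z>.008)];
bx=(Y<.24)&(Y>-.1)&(X>.3)&(X<.75)&(Z>.06);print('box',np.nanpercentile(W[bx],[1,99],axis=0))
E
```

```text
side (array([0.50639626, 0.37408129, 0.09572294]), 163, (362.55828220858893, 211.90184049079755))
top (array([0.50493042, 0.37413782, 0.097047  ]), 87, (308.44827586206895, 249.3448275862069))
tri [0.50523863 0.37402514 0.09402893]
base rect ((0.5863564014434814, 0.3590761423110962), (0.11618837714195251, 0.2289963960647583), 86.04948425292969) 2955
block [0.65015872 0.35608719 0.04979959] 310
box [[ 0.49291471 -0.09159144  0.08622216]
 [ 0.73766596  0.23665624  0.57197444]]
```

```bash
python3 - <<'E'
from h import *
d=capture('top');W=cloud(d)
print(np.round(W[[205,205,225,195,250,200],[440,420,470,480,490,412]],3))
X,Y,Z=W[...,0],W[...,1],W[...,2]
roi=(X>.44)&(X<.72)&(Y>.29)&(Y<.43)
for lo,hi in((.007,.02),(.02,.07)):
    m=(roi&(Z>lo)&(Z<hi)).astype(np.uint8); q=W[m>0][:,:2]; q0=q-q.mean(0);w,v=np.linalg.eigh(q0.T@q0);print(lo,q.mean(0),np.degrees(np.arctan(v[1,1]/v[0,1])))
    for s in (1,-1):
        e=[]
        for x in np.arange(.50,.66,.01):
            k=q[abs(q[:,0]-x)<.005]
            if len(k): e.append((x,(k[:,1]*s).max()*s))
        e=np.array(e);print(s,np.degrees(np.arctan(np.polyfit(e[:,0],e[:,1],1)[0])),np.median(e[:,1]))
E
```

```text
[[ 0.595  0.095  0.111]
 [ 0.595  0.138  0.112]
 [ 0.552  0.036  0.113]
 [ 0.615  0.01   0.112]
 [ 0.502 -0.049  0.002]
 [ 0.623  0.127 -0.   ]]
0.007 [0.57045952 0.36527018] -7.535496515310137
1 -7.593036464779056 0.4055585246420428
-1 -7.369768114392929 0.3227537388819623
0.02 [0.58385993 0.36395232] -6.771804558410987
1 -5.394447554884727 0.38595189904901744
-1 -9.12024458694701 0.3417503946474074
```

>>> servo_tool(
  slide=[
    [-0.033,0.022,0],
    [-0.066,0.045,0],
    [-0.099,0.067,0],
    [-0.132,0.09,0],
    [-0.165,0.112,0],
  ],
  spin=[-3,-6,-9,-12,-15],
  grip=[1,1,1,1,1],
)

```text
time_s: 1.67
tcp_pos: [0.3518, -0.4071, 0.2477]
ee_rot: [[-0.788, -0.615, 0.0], [-0.615, 0.788, -0.0], [-0.0, -0.0, -1.0]]
wrist_force: [1.1, -1.4, 1.1]
gripper_width: 0.709
gripper_force: 0.0
```

>>> servo_tool(
  slide=[
    [-0.029,0.027,0],
    [-0.058,0.054,0],
    [-0.087,0.081,0],
    [-0.116,0.109,0],
    [-0.144,0.136,0],
  ],
  spin=[0,0,0,0,0],
  grip=[1,1,1,1,1],
)

```text
time_s: 2.08
tcp_pos: [0.3814, -0.2111, 0.2478]
ee_rot: [[-0.79, -0.613, 0.001], [-0.613, 0.79, -0.0], [-0.001, -0.001, -1.0]]
wrist_force: [1.1, -0.7, 0.7]
gripper_width: 0.325
gripper_force: 0.0
```

>>> servo_tool(
  slide=[
    [-0.029,0.027,0],
    [-0.058,0.054,0],
    [-0.087,0.081,0],
    [-0.116,0.109,0],
    [-0.144,0.136,0],
  ],
  spin=[0,0,0,0,0],
  grip=[1,1,1,1,1],
)

```text
time_s: 2.5
tcp_pos: [0.4116, -0.0151, 0.2481]
ee_rot: [[-0.789, -0.614, 0.001], [-0.614, 0.789, 0.0], [-0.001, -0.001, -1.0]]
wrist_force: [0.5, 0.1, -0.4]
gripper_width: 0.026
gripper_force: 0.0
```

>>> servo_tool(
  slide=[
    [-0.029,0.027,0],
    [-0.058,0.054,0],
    [-0.087,0.081,0],
    [-0.116,0.109,0],
    [-0.144,0.136,0],
  ],
  spin=[0,0,0,0,0],
  grip=[1,1,1,1,1],
)

```text
time_s: 2.92
tcp_pos: [0.4419, 0.1808, 0.2479]
ee_rot: [[-0.789, -0.614, 0.001], [-0.614, 0.789, 0.001], [-0.001, -0.0, -1.0]]
wrist_force: [0.5, -0.1, 0.6]
gripper_width: 0.004
gripper_force: 0.0
```

>>> servo_tool(
  slide=[
    [-0.028,0.028,0],
    [-0.056,0.055,0],
    [-0.084,0.083,0],
    [-0.112,0.11,0],
    [-0.14,0.138,0],
  ],
  spin=[0,0,0,0,0],
  grip=[1,1,1,1,1],
)

```text
time_s: 3.33
tcp_pos: [0.4679, 0.3754, 0.2477]
ee_rot: [[-0.789, -0.614, 0.0], [-0.614, 0.789, 0.0], [-0.0, -0.0, -1.0]]
wrist_force: [0.9, -0.9, 0.2]
gripper_width: 0.003
gripper_force: 0.0
```

>>> servo_tool(
  slide=[
    [-0.015,0.015,0],
    [-0.025,0.024,0.01],
    [-0.025,0.024,0.03],
    [-0.025,0.024,0.045],
    [-0.025,0.024,0.05],
  ],
  spin=[0,0,0,0,0],
  grip=[1,1,1,1,1],
)

```text
time_s: 3.75
tcp_pos: [0.4716, 0.4062, 0.1939]
ee_rot: [[-0.79, -0.613, -0.005], [-0.613, 0.79, -0.004], [0.006, -0.001, -1.0]]
wrist_force: [0.1, -0.1, -0.5]
gripper_width: 0.007
gripper_force: 0.0
```

```bash
python3 - <<'E'
from h import *
s=sense();print(s['time_s'],s['tcp_pos'],s['wrist_force'],s['joints'])
d=capture('side');print(ball(d));cv2.imwrite('pics/s1.png',cv2.resize(d['pixels'][130:300,230:470],None,fx=3,fy=3))
E
```

```text
3.75 [0.4716231  0.40618198 0.19388144] [ 0.11514317 -0.06914335 -0.49804692] [ 5.55808821e+01  2.42670166e+01 -4.04630289e+00 -7.77617639e-02
 -6.20435668e+01 -1.07738321e+02]
(array([0.50623329, 0.37391139, 0.09539918]), 164, (362.609756097561, 211.9268292682927))
```

>>> servo_tool(
  slide=[
    [-0.003,0,0.02],
    [-0.007,0,0.045],
    [-0.007,0,0.07],
    [-0.007,0,0.088],
    [-0.007,0,0.088],
  ],
  spin=[0,0,0,0,0],
  grip=[1,1,1,1,1],
)

```text
time_s: 4.22
tcp_pos: [0.4771, 0.4097, 0.1061]
ee_rot: [[-0.791, -0.612, -0.005], [-0.612, 0.791, -0.005], [0.007, -0.001, -1.0]]
wrist_force: [-0.2, -1.0, -0.7]
gripper_width: 0.005
gripper_force: 0.0
```

```bash
python3 - <<'E'
from h import *
s=sense();print(s['time_s'],s['tcp_pos'],s['wrist_force'])
d=capture('side');print(ball(d));cv2.imwrite('pics/s1.png',cv2.resize(d['pixels'][130:300,230:470],None,fx=3,fy=3))
E
```

```text
4.2167 [0.47713007 0.40965356 0.10606102] [-0.17743416 -1.04756481 -0.68165746]
(array([0.50546089, 0.3739574 , 0.09560273]), 89, (359.91011235955057, 211.7078651685393))
```

View pics/s1.png

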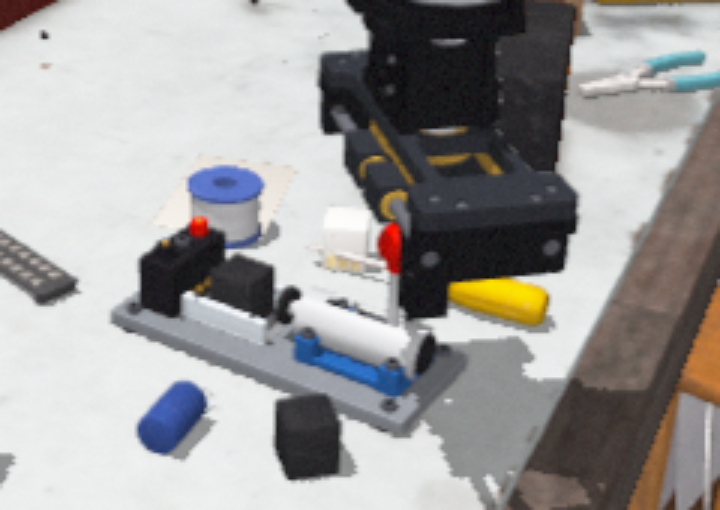

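The fingers are closed diagonally behind the ball on its left. In the crop the ball is at (392,248) and the fingertip at (425,300), with everything clear. Next I'll approach until near contact.

>>> servo_tool(
  slide=[
    [0,-0.004,0],
    [0,-0.008,0],
    [0,-0.012,0],
    [0,-0.015,0],
    [0,-0.015,0],
  ],
  spin=[0,0,0,0,0],
  grip=[1,1,1,1,1],
)

```text
time_s: 4.68
tcp_pos: [0.4884, 0.3998, 0.1106]
ee_rot: [[-0.79, -0.613, 0.001], [-0.613, 0.79, 0.001], [-0.002, 0.0, -1.0]]
wrist_force: [-0.1, 0.7, -0.3]
gripper_width: 0.005
gripper_force: 0.0
```

>>> servo_tool(
  slide=[
    [-0.002,-0.002,0],
    [-0.004,-0.004,0],
    [-0.006,-0.006,0],
    [-0.008,-0.008,0],
    [-0.01,-0.01,0],
  ],
  spin=[0,0,0,0,0],
  grip=[1,1,1,1,1],
)

```text
time_s: 5.1
tcp_pos: [0.502, 0.3985, 0.1094]
ee_rot: [[-0.79, -0.614, -0.0], [-0.614, 0.79, -0.0], [0.0, -0.0, -1.0]]
wrist_force: [-0.2, -0.6, 0.7]
gripper_width: 0.001
gripper_force: 0.0
```

```bash
cat > st.py <<'E'
from h import *
s=sense();print(s['time_s'],s['tcp_pos'],s['wrist_force'])
jx=np.array([.9917,-.1288,0]);jy=np.array([.1288,.9917,0]);O=np.array([.577,.3647,0])
print('tcp jig',(s['tcp_pos']-O)@np.array([jx,jy,[0,0,1]]).T)
for c in('side','top'):
    b=ball(capture(c))
    if b: print(c,b[1],'ball jig',np.round((b[0]-O)@np.array([jx,jy,[0,0,1]]).T,4))
E
python3 st.py
```

```text
5.1 [0.50199459 0.39849323 0.10942397] [-0.16818654 -0.5798705   0.69328367]
tcp jig [-0.07873543  0.02385205  0.10942397]
side 2 ball jig [-0.078  -0.0076  0.1006]
```

>>> servo_tool(
  slide=[
    [0,0.006,0],
    [0.004,0.012,0],
    [0.009,0.012,0],
    [0.013,0.012,0],
    [0.013,0.009,0],
  ],
  spin=[0,0,0,0,0],
  grip=[1,1,1,1,1],
)

```text
time_s: 5.62
tcp_pos: [0.4846, 0.3973, 0.1097]
ee_rot: [[-0.789, -0.615, -0.001], [-0.615, 0.789, -0.0], [0.001, 0.0, -1.0]]
wrist_force: [-0.6, -0.9, 0.7]
gripper_width: 0.009
gripper_force: 0.0
```

>>> servo_tool(
  slide=[
    [0,-0.002,0],
    [0,-0.004,0],
    [0,-0.006,0],
    [0,-0.007,0],
    [0,-0.008,0],
  ],
  spin=[0,0,0,0,0],
  grip=[1,1,1,1,1],
)

```text
time_s: 6.03
tcp_pos: [0.4911, 0.391, 0.1095]
ee_rot: [[-0.79, -0.613, 0.0], [-0.613, 0.79, -0.0], [0.0, -0.0, -1.0]]
wrist_force: [0.3, -0.1, 0.7]
gripper_width: 0.003
gripper_force: 0.0
```

```bash
python3 st.py;python3 - <<'E'
from h import *
d=capture('side');cv2.imwrite('pics/s2.png',cv2.resize(d['pixels'][160:280,290:450],None,fx=4,fy=4))
E
```

```text
6.0333 [0.49112441 0.39100484 0.10949544] [ 0.3303994  -0.09782225  0.66623784]
tcp jig [-0.08855088  0.01502573  0.10949544]
side 21 ball jig [-0.0746  0.0017  0.0968]
```

View pics/s2.png

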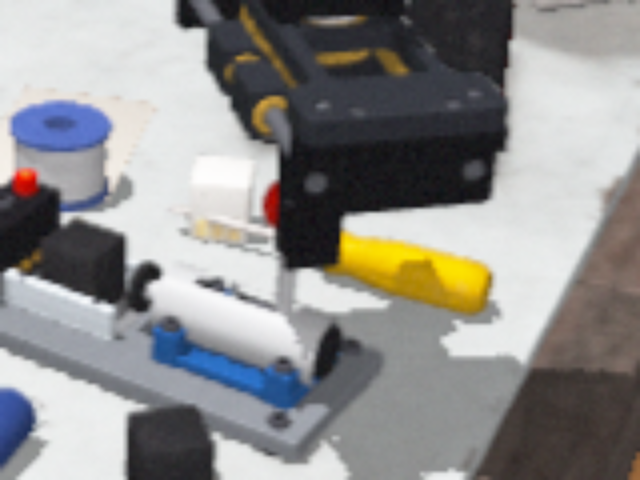

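The picture shows the finger tip at (308,240) in front of the ball, no contact yet. The finger back must be thinner than 15 mm, so I'll advance until I feel it.

>>> servo_tool(
  slide=[
    [0,-0.002,0],
    [0,-0.004,0],
    [0,-0.006,0],
    [0,-0.006,0],
    [0,-0.006,0],
  ],
  spin=[0,0,0,0,0],
  grip=[1,1,1,1,1],
)

```text
time_s: 6.6
tcp_pos: [0.4942, 0.3865, 0.1095]
ee_rot: [[-0.79, -0.614, -0.001], [-0.614, 0.79, -0.0], [0.0, 0.0, -1.0]]
wrist_force: [-1.7, 1.9, 0.9]
gripper_width: 0.004
gripper_force: 1.2
```

>>> servo_tool(
  slide=[
    [-0.003,-0.003,0],
    [-0.006,-0.006,0],
    [-0.009,-0.009,0],
    [-0.012,-0.012,0],
    [-0.015,-0.015,0],
  ],
  spin=[0,0,0,0,0],
  grip=[1,1,1,1,1],
)

```text
time_s: 7.02
tcp_pos: [0.5155, 0.3837, 0.1093]
ee_rot: [[-0.79, -0.613, -0.001], [-0.613, 0.79, -0.0], [0.001, 0.0, -1.0]]
wrist_force: [-5.2, 1.4, 2.9]
gripper_width: 0.001
gripper_force: 2.4
```

```bash
python3 st.py
```

```text
7.0167 [0.51546822 0.38372815 0.10932773] [-5.22571185  1.41360018  2.876796  ]
tcp jig [-0.06347189  0.01094492  0.10932773]
```

>>> servo_tool(
  slide=[
    [-0.002,-0.002,0],
    [-0.004,-0.004,0],
    [-0.006,-0.006,0],
    [-0.008,-0.008,0],
    [-0.01,-0.01,0],
  ],
  spin=[0,0,0,0,0],
  grip=[1,1,1,1,1],
)

```text
time_s: 7.53
tcp_pos: [0.5287, 0.3818, 0.1091]
ee_rot: [[-0.79, -0.613, -0.002], [-0.613, 0.79, -0.001], [0.002, 0.001, -1.0]]
wrist_force: [-6.4, 1.7, 1.0]
gripper_width: 0.002
gripper_force: 2.7
```

```bash
python3 st.py
```

```text
7.5333 [0.52871521 0.38180472 0.10910463] [-6.38614633  1.68540846  0.95039255]
tcp jig [-0.05008712  0.01074367  0.10910463]
```

>>> servo_tool(
  slide=[
    [-0.001,-0.001,0],
    [-0.002,-0.002,0],
    [-0.003,-0.003,0],
    [-0.003,-0.003,0],
    [-0.003,-0.003,0],
  ],
  spin=[0,0,0,0,0],
  grip=[1,1,1,1,1],
)

```text
time_s: 8.05
tcp_pos: [0.5341, 0.3816, 0.1091]
ee_rot: [[-0.79, -0.613, 0.0], [-0.613, 0.79, 0.0], [-0.0, -0.0, -1.0]]
wrist_force: [-1.9, 0.7, -1.2]
gripper_width: 0.006
gripper_force: 1.0
```

```bash
python3 st.py
```

```text
8.05 [0.53407812 0.38159368 0.10914391] [-1.8817694   0.66432867 -1.2236613 ]
tcp jig [-0.04474154  0.01122513  0.10914391]
side 17 ball jig [-0.0396 -0.0111  0.0956]
```

The force dropped and the ball now reads jig y ≈ -11 mm, so the knob has turned into the side leg. I'll push it sideways along the arc.

>>> servo_tool(
  slide=[
    [0.002,-0.002,0],
    [0.004,-0.004,0],
    [0.006,-0.006,0.001],
    [0.009,-0.009,0.002],
    [0.012,-0.012,0.003],
  ],
  spin=[0,0,0,0,0],
  grip=[1,1,1,1,1],
)

```text
time_s: 8.57
tcp_pos: [0.5324, 0.3645, 0.1071]
ee_rot: [[-0.789, -0.614, 0.002], [-0.614, 0.789, 0.0], [-0.001, -0.001, -1.0]]
wrist_force: [0.9, 1.5, -0.3]
gripper_width: 0.006
gripper_force: 0.6
```

```bash
python3 st.py
```

```text
8.5667 [0.53235395 0.36450912 0.10713677] [ 0.87941317  1.53932943 -0.27333987]
tcp jig [-0.0442509  -0.00593971  0.10713677]
side 11 ball jig [-0.0379 -0.0256  0.0894]
```

>>> servo_tool(
  slide=[
    [0.002,-0.002,0],
    [0.004,-0.004,0],
    [0.007,-0.007,0],
    [0.01,-0.01,0.001],
    [0.012,-0.012,0.002],
  ],
  spin=[0,0,0,0,0],
  grip=[1,1,1,1,1],
)

```text
time_s: 9.08
tcp_pos: [0.5291, 0.3476, 0.1042]
ee_rot: [[-0.79, -0.613, -0.001], [-0.613, 0.79, 0.0], [0.001, 0.001, -1.0]]
wrist_force: [-1.7, 2.6, -1.5]
gripper_width: 0.006
gripper_force: 1.5
```

```bash
python3 st.py
```

```text
9.0833 [0.52905292 0.34756467 0.10418875] [-1.73912011  2.61004051 -1.49821694]
tcp jig [-0.04534209 -0.02316869  0.10418875]
side 4 ball jig [-0.038  -0.0416  0.0784]
```

>>> servo_tool(
  slide=[
    [0.001,-0.001,0.001],
    [0.002,-0.002,0.002],
    [0.004,-0.004,0.004],
    [0.006,-0.006,0.006],
    [0.008,-0.008,0.008],
  ],
  spin=[0,0,0,0,0],
  grip=[1,1,1,1,1],
)

```text
time_s: 9.6
tcp_pos: [0.5282, 0.3369, 0.0963]
ee_rot: [[-0.79, -0.614, 0.0], [-0.614, 0.79, 0.001], [-0.001, 0.0, -1.0]]
wrist_force: [-1.4, 4.1, -1.9]
gripper_width: 0.004
gripper_force: 1.5
```

```bash
python3 st.py
```

```text
9.6 [0.52820025 0.33688286 0.09629178] [-1.35628309  4.13906916 -1.86684921]
tcp jig [-0.04481187 -0.03387166  0.09629178]
side 5 ball jig [-0.0381 -0.0502  0.0681]
```

>>> servo_tool(
  slide=[
    [0.001,-0.001,0.002],
    [0.002,-0.002,0.004],
    [0.004,-0.004,0.006],
    [0.005,-0.005,0.009],
    [0.006,-0.006,0.011],
  ],
  spin=[0,0,0,0,0],
  grip=[1,1,1,1,1],
)

```text
time_s: 10.12
tcp_pos: [0.5272, 0.3281, 0.0853]
ee_rot: [[-0.79, -0.614, 0.0], [-0.614, 0.79, 0.0], [-0.0, -0.0, -1.0]]
wrist_force: [-1.5, 1.9, 0.7]
gripper_width: 0.006
gripper_force: 1.0
```

```bash
python3 st.py; python3 - <<'E'
from h import *
d=capture('side');cv2.imwrite('pics/s3.png',cv2.resize(d['pixels'][160:280,290:450],None,fx=4,fy=4))
E
```

```text
10.1167 [0.52718953 0.32805185 0.08530547] [-1.54459535  1.85481826  0.67264671]
tcp jig [-0.04467676 -0.04275956  0.08530547]
side 10 ball jig [-0.0374 -0.0542  0.0573]
```

View pics/s3.png

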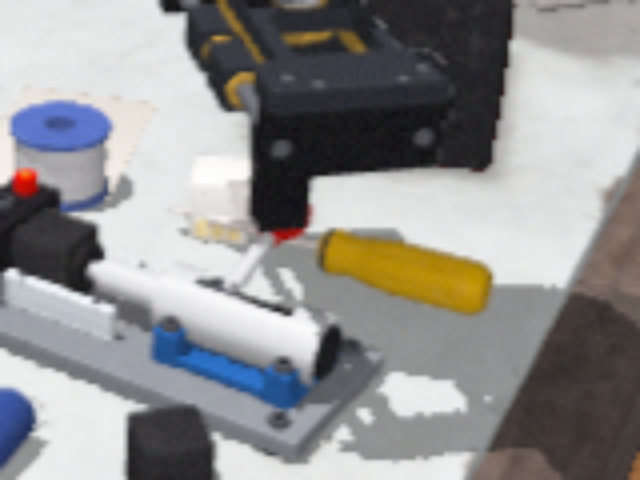

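The crop shows the stem lying over, from (240,285) to the ball at (290,225), with the finger on the ball's upper left. The relay is against the contact block. A bit more to reach the end.

>>> servo_tool(
  slide=[
    [0.001,-0.001,0.002],
    [0.002,-0.002,0.004],
    [0.003,-0.003,0.006],
    [0.003,-0.003,0.007],
    [0.003,-0.003,0.008],
  ],
  spin=[0,0,0,0,0],
  grip=[1,1,1,1,1],
)

```text
time_s: 10.68
tcp_pos: [0.5279, 0.3258, 0.0807]
ee_rot: [[-0.789, -0.615, 0.004], [-0.615, 0.789, 0.003], [-0.005, -0.0, -1.0]]
wrist_force: [-4.5, 2.2, 14.2]
gripper_width: 0.008
gripper_force: 6.2
```

```bash
python3 st.py
```

```text
10.6833 [0.52787988 0.32580691 0.08071347] [-4.53167207  2.16066806 14.24936418]
tcp jig [-0.04370299 -0.04489695  0.08071347]
side 9 ball jig [-0.0371 -0.057   0.0534]
```

End stop reached (14 N upward). I'll back off up and to the left, then look.

>>> servo_tool(
  slide=[
    [-0.002,0.002,-0.008],
    [-0.006,0.006,-0.02],
    [-0.01,0.01,-0.045],
    [-0.01,0.01,-0.08],
    [-0.01,0.01,-0.11],
  ],
  spin=[0,0,0,0,0],
  grip=[1,1,1,1,1],
)

```text
time_s: 11.2
tcp_pos: [0.5284, 0.3377, 0.1886]
ee_rot: [[-0.789, -0.614, -0.0], [-0.614, 0.789, -0.002], [0.001, -0.001, -1.0]]
wrist_force: [0.9, 0.9, 0.6]
gripper_width: 0.006
gripper_force: 0.0
```

>>> servo_tool(
  slide=[
    [0.02,0.03,0],
    [0.04,0.06,0],
    [0.06,0.09,0],
    [0.06,0.09,0],
    [0.06,0.09,0],
  ],
  spin=[0,0,0,0,0],
  grip=[1,1,1,1,1],
)

```text
time_s: 11.62
tcp_pos: [0.4245, 0.3725, 0.1879]
ee_rot: [[-0.788, -0.616, 0.0], [-0.616, 0.788, -0.0], [0.0, -0.0, -1.0]]
wrist_force: [0.1, -0.2, -0.2]
gripper_width: 0.008
gripper_force: 0.0
```

```bash
python3 st.py; python3 - <<'E'
from h import *
O=np.array([.577,.3647,0]);M=np.array([[.9917,-.1288,0],[.1288,.9917,0],[0,0,1]])
for c in('side','top'):
    d=capture(c);p=d['pixels']
    for r in tip_of('relay',c)[:3]: print(c,np.round(M@(np.array(r['point'])-O),4),r['conf'])
    if c=='side':cv2.imwrite('pics/s4.png',cv2.resize(p[160:280,250:410],None,fx=4,fy=4))
E
```

```text
11.6167 [0.42447612 0.37250153 0.18789756] [ 0.05076024 -0.18978217 -0.17885358]
tcp jig [-0.15226277 -0.0119083   0.18789756]
side 116 ball jig [-0.0373 -0.0608  0.0509]
top 83 ball jig [-0.0392 -0.0613  0.0525]
side [ 0.0465 -0.0001  0.0146] 0.82
side [ 0.0239 -0.1119  0.0008] 0.5
top [0.0478 0.0038 0.0139] 0.53
```

View pics/s4.png

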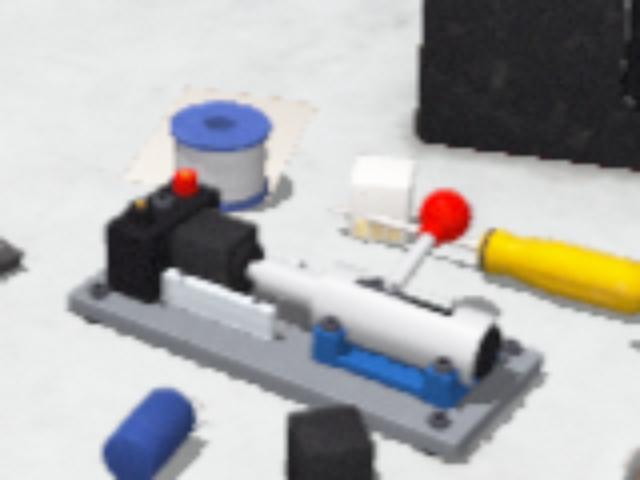

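The picture shows the knob locked down at the side (445,215), at jig (-38, -61, 51) mm, which is the end of the leg. The relay (215,245) is upright against the contact block, and the surrounding things haven't moved.

```bash
python3 -c "
from station import *
print(finish_job())"
```

```text
the job is handed in; nothing more can be done
None
```

The relay is clamped against the contacts, with the knob locked at the end of the side leg. I've handed the job in at about 12 s; the station returned no verdict, and contact force wasn't measured directly.

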